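# Otoscope handle battery check

## Task

Take the dark green otoscope handle from the counter and lower it (do not drop it) into the two V-shaped saddles of the white test stand, its green barrel level in both and centred, either way round, and let go. Then press the stand's red spring plunger half way, 10 mm of its 20 mm travel (cap level with the thin steel posts beside it), and finish while still holding it there. Leave everything else on the counter where it stands.

Things in the scene. Friction and masses are not known exactly. Their poses are not given: they have to be found in the camera images.
- handle: Loose otoscope handle, 178 mm long, about 150 g (varies), lying flat. Origin on the barrel axis at mid-barrel (also the centre of mass), 16 mm above the counter at the start; x along the handle. Dark green round barrel 26 mm thick, x = -66 to 66 mm; square black ends 32 x 32 mm at x = -82 to -66 and 66 to 78 keep it from rolling; steel neck 18 mm thick to x = 96.
- stand: White test stand, fixed (place and yaw vary). Origin on the counter midway between the saddles; z up, x towards the plunger. Base plate 12 mm thick, x = -75 to 185 mm, y = -42 to 42. Two saddles 14 mm thick at x = -42 and 42: upward 90 degree V notches, bottom 45 mm and edges 66 mm above the counter, mouth 42 mm wide. Between them only the plate.
- seat (a point): Where the handle's origin lies once it rests in both saddles: midway between them, 63.4 mm above the counter. Axes as the stand's: x along the saddles, z up.
- plunger_top (a point): Centre of the flat top of the red plunger cap (36 mm diameter), at x = 150, y = 0 mm of the stand; 75 mm above the counter when released, 65 mm when half pressed; moves with the plunger. Below it a grey housing 48 mm across, 45 mm high. Beside it at stand y = -35 and 35 mm thin steel posts (8 mm diameter), tops 65 mm above the counter.
- plunger (a joint): Travel of the red plunger, straight down, in m: 0 released, 0.020 fully down; 0.010 is wanted. Spring return: about 2 N to start it, 6 N at 0.010, 10 N at 0.020.
- dish: Bystander, leave alone: stainless kidney dish, about 240 x 100 x 38 mm. Origin at its underside.
- tip_bin: Bystander, leave alone: open round white plastic tip bin, 110 mm across, 130 mm high. Origin at its underside.
- jar: Bystander, leave alone: frosted glass swab jar with steel lid, 90 mm across, 120 mm high. Origin at its underside.
- bottle: Bystander, leave alone: white and blue disinfectant bottle, 60 mm across, 160 mm high. Origin at its underside.
- roll: Bystander, leave alone: roll of white tape lying flat, 80 mm across, 25 mm high. Origin at its underside.
- tips: Bystander, leave alone: open blue plastic box with dividers, 90 x 130 x 45 mm. Origin at its underside.
Mind the look-alikes: they are no part of the job. Leave any blue or purple look-alike of the handle alone.

How it is judged:
By the outcome, as a careful person would: the job done as asked, in the order asked, and still so for the second after the job is handed in, while the arm keeps its last pose, push and grip.
It also fails if it takes over 46 s, if anything falls off the work surface, if the arm or the gripper's body presses on something with over 40 N, if the wrist force passes 120 N, or if a joint passes its speed limit or range.

## Robot

A 7-joint arm with a two-finger parallel gripper is mounted at the origin on the work surface. World frame = base frame: x ahead of the robot, y to its left, z up, the work surface at z = 0. Lengths are in m, angles in degrees, forces in N, time in s.
With the tool pointing down it reaches from about 0.425 to 0.975 m from the base axis. Payload 16.7 kg.
Tool frame: the origin (TCP) lies at the very end of the fingers, on their centre line; the grasp point (between the pads) lies 19 mm behind it; x points along the fingers, z is the direction in which the jaws open and shut, and the axes are right-handed (so a half turn about x gives the same grasp; the last joint's range is limited). The gripper opens to 85 mm and grips with 20 to 120 N. Pads are 22 mm wide; open, the fingers measure 114 mm over their backs; the gripper's body (76 mm by 85 mm) begins 54 mm behind the grasp point. The pads swing forward as they close: fully open they stand 13 mm farther back than shut.
Start: joints at [-72.164, 24.414, 4.234, 92.017, -1.954, 63.644, -3.845], TCP at [0.3, 0.605, 0.207] pointing down, gripper open.
Joint ranges: [-163.25, 163.25], [-28.42, 122.38], [-70.27, 78.77], [12.13, 141.07], [-58.53, 238.53], [9.26, 117.41], [-156.51, 156.51]. Speed limits (degrees/s): [108.29, 108.29, 136.94, 136.94, 172.46, 172.46, 172.46].

## Interface

Orientations are given as [roll, pitch, yaw] about the fixed x, y, z axes, in that order (R = Rz(yaw) Ry(pitch) Rx(roll)).
In Python, from station import manip, optics gives the robot as it stands. The module is installed in compiled form; this text tells all that it offers.
- The arm moves only by the tool drive_tool, never from a script. Its argument "moves" is a list that holds one entry, the list of rows, each a list of 7 numbers: the shift along the tool's x, y, z in m, then the turn, a rotation vector about the tool's x, y, z in rad, then the finger opening in m, from 0 to 0.0854. A call has 1 to 12 rows; each row shifts and turns the commanded pose from where the row before left it, along the tool's axes as they then stand; what a row does not reach is not made up. A row lasts 1/8 s, in which the tool goes at most 62.5 mm and 10.7 degrees, less where a joint would pass 70% of its speed; a pose out of reach is approached as far as the arm can. A call is refused whole if a number of a shift passes 0.0625 or a number of a turn 0.188, either way. A call with a gripper value outside its range is refused whole. The fingers move at their own pace and stop on an object; "newtons" is the grip in N (left out, the last holds). Time passes only in rows, so rows that do not move let the fingers close. It gives the time, the measured TCP pose, the force and the opening at its end, in the units of the state.
- manip.get_state(): the state, without advancing time (a new reading comes with each control period).
- optics.grab_frame(name): name is "scene" or "top" or "wrist"; returns (picture, depth): 384x512x3 uint8, red, green, blue; 384x512 float32, m along the optical axis (not along the pixel's ray), 0 where there is no reading.
- optics.camera_params(name): a dict with "K" (3x3 intrinsics, pixels), "origin" and "rotation" of the camera in the world; the wrist camera has in their place "mount" (4x4, takes a point from camera to tool coordinates, whose origin is the TCP and whose axes are the tool frame's). Camera axes: x right, y up, looking along -z (the intrinsics and any distortion apply to the point x, -y, -z); pixel columns grow to the right and rows downward; lengths in m; the calibration is good to about 2 mm. The wrist camera is an equidistant fisheye: a pixel r from the principal point sees the ray r / f radians off the axis. A picture is of the moment at which its call begins: read the wrist's pose just before it. camera_params takes no time and is no camera call.
- manip.job_done(): hands the job in, once; it reports no verdict.
The state is a dict: "time_s": time; "q": joint angles; "joint_velocities": joint speeds; "effort": joint torques, N m; "tcp_pos": TCP position; "tool_rot": TCP orientation; "wrist_force": force on the tool from outside, world axes, zero at the start; "wrist_torque": the same for the moment, N m; "gripper_width": finger opening in m.
Only numpy, scipy, OpenCV 4.12 (cv2) and the standard library are available. Lean on these libraries where they do the work, as an engineer would, in place of code of your own. Each camera call takes 0.05 s, during which the arm holds its last target. There are 200 camera calls.

## Working session

There is one attempt and no reset: what is moved stays moved. The work goes in short steps, Python scripts to look and compute and a tool call to move; the robot and the scene stay as the last step left them, time stands still between calls to the robot, and variables do not carry over. Pictures are saved under pics/ and viewed, about 8 in all and at most 12, crops included, and the job is handed in when it is done.

Besides the shell and the picture viewer there is one more tool, called after "Call:" as name([rows], argument=value, ...), one row to a line, values as JSON. drive_tool: Moves the arm, as the interface text tells. Its arguments: {"type":"object","properties":{"moves":{"type":"array","items":{"type":"array","items":{"type":"array","items":{"type":"number"}}}},"newtons":{"type":"number"}},"required":["moves"]}

```bash
mkdir -p pics; python3 - <<'E'
from station import manip, optics
import cv2, numpy as np
s=manip.get_state(); print(s)
for n in("top","scene"):
    p,d=optics.grab_frame(n); np.savez(f"pics/{n}0.npz",p=p,d=d); cv2.imwrite(f"pics/{n}0.png",p[:,:,::-1]); print(n,optics.camera_params(n))
print(optics.camera_params("wrist"))
E
```

```text
{'time_s': 0.0, 'q': array([-72.16424773,  24.45036298,   4.23175737,  92.05132759,
        -1.95310387,  63.64565602,  -3.84313715]), 'joint_velocities': array([ 0.08771746,  0.02906287, -0.09456311,  0.09156629, -0.13690683,
        0.00296444,  0.05621946]), 'effort': array([ 8.75642963e-04, -9.49853897e+01,  3.76140520e+00, -4.63476777e+01,
        1.93520298e-02,  1.07443373e-02, -1.78203724e-06]), 'tcp_pos': array([0.29998287, 0.60418241, 0.2064096 ]), 'tool_rot': array([-175.14975105,   89.92481772, -111.55168537]), 'wrist_force': array([-0.16622954,  0.11377193,  0.36290636]), 'wrist_torque': array([-0.08989449,  0.016261  ,  0.05999866]), 'gripper_width': 0.08560348155926017}
top {'K': array([[468.6044212 ,   0.        , 262.43251402],
       [  0.        , 468.6044212 , 200.5474136 ],
       [  0.        ,   0.        ,   1.        ]]), 'origin': array([ 0.37858243, -0.01678281,  1.72332672]), 'rotation': array([  6.66180639,   0.89641321, -88.72772692])}
scene {'K': array([[476.10317047,   0.        , 260.99781495],
       [  0.        , 476.10317047, 191.70973477],
       [  0.        ,   0.        ,   1.        ]]), 'origin': array([ 1.29499608, -0.65119341,  1.50204708]), 'rotation': array([34.43289865, -0.41226668, 47.650743  ])}
{'K': array([[297.31863964,   0.        , 257.12101536],
       [  0.        , 297.31863964, 194.15516464],
       [  0.        ,   0.        ,   1.        ]]), 'mount': array([[-5.01208435e-04,  3.16015381e-01, -9.48753934e-01,
        -1.66225361e-01],
       [-1.67131389e-04,  9.48754014e-01,  3.16015496e-01,
         8.06750904e-02],
       [ 9.99999860e-01,  3.16956195e-04, -4.22707425e-04,
        -2.86419008e-04],
       [ 0.00000000e+00,  0.00000000e+00,  0.00000000e+00,
         1.00000000e+00]])}
```

View pics/top0.png

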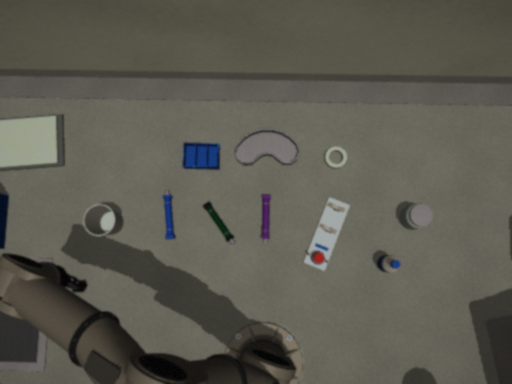

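View pics/scene0.png

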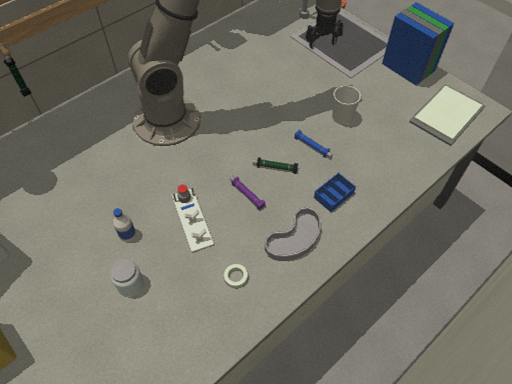

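The top view shows three handle shapes on the counter: blue at (169,216), dark green at (219,222) and purple at (266,216). The scene view also shows a green one hanging on the wall at (17,75), which is not on the counter. I choose the green one at top (219,222) and will check it in a crop. The stand is at about (327,233), with its red cap at (318,257).

```bash
cat > h.py <<'E'
from station import manip, optics
import cv2, numpy as np
from scipy.spatial.transform import Rotation as R
def cam(n):
    c=optics.camera_params(n); return c['K'],np.array(c['origin']),R.from_euler('xyz',c['rotation'],degrees=True).as_matrix()
def ray(n,uv):
    K,o,M=cam(n); uv=np.atleast_2d(uv); d=np.c_[(uv[:,0]-K[0,2])/K[0,0],-(uv[:,1]-K[1,2])/K[1,1],-np.ones(len(uv))]
    return o,d@M.T
def onplane(n,uv,z):
    o,d=ray(n,uv); return o+d*((z-o[2])/d[:,2])[:,None]
def cloud(n,dep):   # world points of all pixels
    v,u=np.mgrid[:dep.shape[0],:dep.shape[1]]
    o,d=ray(n,np.c_[u.ravel(),v.ravel()]); return (o+d*dep.reshape(-1,1)).reshape(*dep.shape,3)
def tri(uv1,uv2):
    o1,d1=ray('top',uv1);o2,d2=ray('scene',uv2);d1=d1[0];d2=d2[0]
    t=np.linalg.lstsq(np.c_[d1,-d2],o2-o1,rcond=None)[0]; a=o1+t[0]*d1;b=o2+t[1]*d2
    return (a+b)/2,np.linalg.norm(a-b)
E
python3 - <<'E'
from h import *
res={}
for n,gb,rb,wb in(("top",(190,190,250,250),(300,240,335,270),(295,190,355,275)),("scene",(245,150,305,180),(170,178,195,205),(160,180,220,255))):
    f=np.load(f"pics/{n}0.npz");p=f['p'].astype(int);W=cloud(n,f['d']); r,g,b=p[...,0],p[...,1],p[...,2]
    def box(m,q):
        k=np.zeros_like(m);k[q[1]:q[3],q[0]:q[2]]=m[q[1]:q[3],q[0]:q[2]];return k
    gm=box((g>r+12)&(g>b+5),gb); rm=box((r>g+60)&(r>b+60),rb); wm=box((p.min(2)>165),wb)
    dk=box((p.max(2)<60)|((g>r+12)&(g>b+5)),gb)
    for nm,m,z in(("green",gm,.016),("dark",dk,.016),("red",rm,.072)):
        v,u=np.nonzero(m);c=[u.mean(),v.mean()];P=W[m];P3=onplane(n,np.c_[u,v],z)
        e=np.linalg.svd(P3[:,:2]-P3[:,:2].mean(0),full_matrices=False)[2][0]; t=(P3[:,:2]-P3[:,:2].mean(0))@e
        print(n,nm,m.sum(),np.round(c,1),"plane",P3.mean(0).round(4),"depth",np.median(P,0).round(4),"zmax",np.percentile(P[:,2],95).round(3),"yaw",np.degrees(np.arctan2(e[1],e[0])).round(1),"len",np.ptp(t).round(3),"mid",(P3[:,:2].mean(0)+e*(t.max()+t.min())/2).round(4))
        res[n,nm]=c
    # base plate from depth
    z=W[...,2]; v,u=np.nonzero(wm); print("wm",wm.sum(),np.median(z[wm]).round(4), cv2.minAreaRect(onplane(n,np.c_[u,v],.012)[:,:2].astype(np.float32)*1000))
    q=W[(z>-.01)&(z<.2)];
for k in("green","red"): print(k,tri(res["top",k],res["scene",k]))
p=np.load("pics/top0.npz")['p'][185:280,150:360];q=np.load("pics/scene0.npz")['p'][140:260,150:360]
o=np.vstack([cv2.resize(x,None,fx=2.6,fy=2.6,interpolation=cv2.INTER_CUBIC) for x in(p,q)])
cv2.imwrite("pics/crop1.png",np.clip(o[:,:,::-1]*1.5,0,255))
E
```

```text
top green 186 [218.1 221.4] plane [0.4973 0.1748 0.016 ] depth [0.4976 0.1735 0.0281] zmax 0.034 yaw -143.9 len 0.134 mid [0.4974 0.1749]
top dark 297 [217.9 220.9] plane [0.4993 0.1755 0.016 ] depth [0.498  0.1737 0.028 ] zmax 0.036 yaw -143.5 len 0.162 mid [0.4991 0.1754]
top red 79 [318.6 257.5] plane [ 0.3746 -0.1871  0.072 ] depth [ 0.3733 -0.1852  0.075 ] zmax 0.081 yaw -124.8 len 0.035 mid [ 0.3745 -0.1872]
wm 0 nan ((0.0, 0.0), (0.0, 0.0), 0.0)
scene green 177 [276.5 164.5] plane [0.494  0.1757 0.016 ] depth [0.5    0.1687 0.0273] zmax 0.035 yaw 36.3 len 0.134 mid [0.4932 0.1751]
scene dark 266 [277.2 165.2] plane [0.4983 0.1756 0.016 ] depth [0.5036 0.1711 0.0264] zmax 0.035 yaw 36.2 len 0.159 mid [0.497  0.1746]
scene red 63 [182.  188.4] plane [ 0.3731 -0.1873  0.072 ] depth [ 0.3747 -0.1892  0.076 ] zmax 0.083 yaw -21.7 len 0.035 mid [ 0.3735 -0.1875]
wm 806 0.0124 ((463.17462158203125, -222.89329528808594), (81.77259063720703, 255.57774353027344), 69.75057983398438)
green (array([0.49664049, 0.17382205, 0.02021864]), np.float64(0.0010477579637741784))
red (array([ 0.37427863, -0.18737234,  0.07334542]), np.float64(0.0009945487531903944))
  return _methods._mean(a, axis=axis, dtype=dtype,
  ret = ret.dtype.type(ret / rcount)
[ WARN:0@0.310] global loadsave.cpp:1063 imwrite_ Unsupported depth image for selected encoder is fallbacked to CV_8U.
```

View pics/crop1.png

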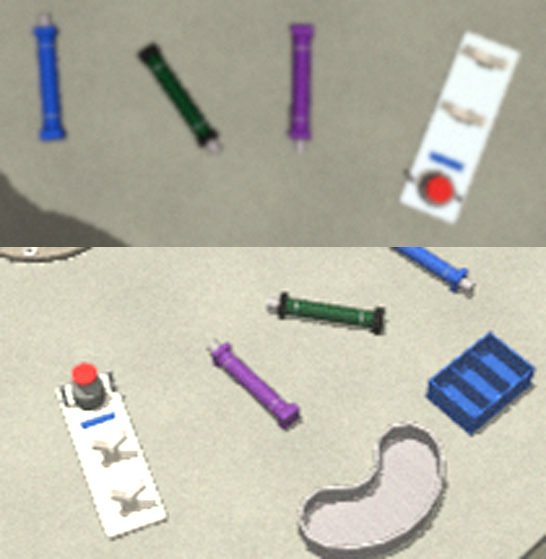

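The crop shows a dark green barrel with black ends and a steel neck pointing towards the robot. The blue and purple look-alikes lie on either side of it. The stand's red cap is near the robot and the saddles are on the far side. Next I work out the approach move.

```bash
cat >> h.py <<'E'
def go(pos,zyaw):
    """tool-frame shift and turn to reach pos with tool pointing down, tool z at zyaw (mod 180)"""
    s=manip.get_state(); M=R.from_euler('xyz',s['tool_rot'],degrees=True).as_matrix()
    print("t",round(s['time_s'],2),"tcp",s['tcp_pos'].round(4),"F",s['wrist_force'].round(2),"w",round(s['gripper_width'],4),"q",s['q'].round(0),"zyaw",np.degrees(np.arctan2(M[1,2],M[0,2])).round(2))
    for a in(zyaw,zyaw+180):
        z=np.array([np.cos(np.radians(a)),np.sin(np.radians(a)),0]);x=np.array([0,0,-1.]);T=np.c_[x,np.cross(z,x),z]
        print("shift mm",(M.T@(np.array(pos)-s['tcp_pos'])*1000).round(1),"turn rad",R.from_matrix(M.T@T).as_rotvec().round(4))
E
python3 -c "
from h import *
go([.498,.175,.15],-143.7+90)"
```

```text
t 0.1 tcp [0.3    0.6042 0.2065] F [-0.39 -0.62 -0.41] w 0.0852 q [-72.  24.   4.  92.  -2.  64.  -4.] zyaw 63.6
shift mm [  56.9 -368.2 -296.4] turn rad [ 2.0472e+00 -6.0000e-04  1.3000e-03]
shift mm [  56.9 -368.2 -296.4] turn rad [-1.0943e+00 -1.1000e-03 -5.0000e-04]
```

Call:
drive_tool([
  [[0,-0.031,-0.025,0,0,0,0.0854],[0,-0.031,-0.025,0,0,0,0.0854],[0,-0.031,-0.025,0,0,0,0.0854],[0,-0.031,-0.025,0,0,0,0.0854],[0,-0.031,-0.025,0,0,0,0.0854],[0,-0.031,-0.025,0,0,0,0.0854],[0,-0.031,-0.025,0,0,0,0.0854],[0,-0.031,-0.025,0,0,0,0.0854],[0,-0.031,-0.025,0,0,0,0.0854],[0,-0.031,-0.025,0,0,0,0.0854],[0,-0.031,-0.025,0,0,0,0.0854],[0,-0.031,-0.025,0,0,0,0.0854]],
])

```text
time_s: 1.6
tcp_pos: [0.5002, 0.1691, 0.207]
tool_rot: [141.0, 90.0, -155.4]
wrist_force: [0.6, 0.9, -0.1]
gripper_width: 0.0853
```

Call:
drive_tool([
  [[0,0,0,-0.156,0,0,0.0854],[0,0,0,-0.156,0,0,0.0854],[0,0,0,-0.156,0,0,0.0854],[0,0,0,-0.156,0,0,0.0854],[0,0,0,-0.156,0,0,0.0854],[0,0,0,-0.156,0,0,0.0854],[0,0,0,-0.156,0,0,0.0854],[0,0,0,0,0,0,0.0854],[0,0,0,0,0,0,0.0854]],
])

```text
time_s: 2.72
tcp_pos: [0.4999, 0.1703, 0.207]
tool_rot: [83.8, 90.0, -150.3]
wrist_force: [0.2, 0.3, 0.1]
gripper_width: 0.0857
```

```bash
cat >> h.py <<'E'
def wrist(name):
    s=manip.get_state(); p,d=optics.grab_frame("wrist"); c=optics.camera_params("wrist")
    M=R.from_euler('xyz',s['tool_rot'],degrees=True).as_matrix()
    np.savez(f"pics/{name}.npz",p=p,d=d,o=M@c['mount'][:3,3]+s['tcp_pos'],M=M@c['mount'][:3,:3],K=c['K']); cv2.imwrite(f"pics/{name}.png",p[:,:,::-1])
def wray(f,uv):
    K=f['K'];uv=np.atleast_2d(uv).astype(float); a=(uv-[K[0,2],K[1,2]])/K[0,0]; r=np.linalg.norm(a,axis=1)
    k=np.sinc(r/np.pi); d=np.c_[a[:,0]*k,-a[:,1]*k,-np.cos(r)]
    return f['o'],d@f['M'].T
def wplane(f,uv,z):
    o,d=wray(f,uv); return o+d*((z-o[2])/d[:,2])[:,None]
E
python3 -c "
from h import *
go([.498,.175,.15],-53.7)
wrist('w1')
"
```

```text
t 2.73 tcp [0.4999 0.1703 0.207 ] F [0.19 0.27 0.14] w 0.0857 q [-34.  11.   9. 111.  -2.  58. 102.] zyaw 125.95
shift mm [57.  -1.2  4.9] turn rad [ 3.1354e+00 -4.0000e-04 -0.0000e+00]
shift mm [57.  -1.2  4.9] turn rad [-0.0062  0.     -0.0002]
```

View pics/w1.png

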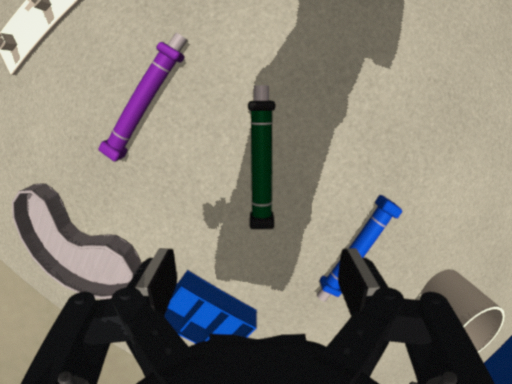

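The wrist view shows the green barrel at (261,165), with its black ends at (261,105) and (261,221) and the neck at the top. Blue and purple are clear of it.

```bash
python3 - <<'E'
from h import *
f=np.load('pics/w1.npz');p=f['p'].astype(int);r,g,b=p[...,0],p[...,1],p[...,2]
m=np.zeros(r.shape,bool);m[90:235,240:285]=1
for nm,k in(("green",(g>r+8)&(g>b+5)),("body",p.max(2)<0)):
    k=k&m; v,u=np.nonzero(k)
    if len(u)==0: continue
    P=wplane(f,np.c_[u,v],.020)[:,:2]; rc=cv2.minAreaRect((P*1000).astype(np.float32)); c=P.mean(0)
    e=np.linalg.svd(P-c,full_matrices=False)[2][0]; t=(P-c)@e
    print(nm,k.sum(),u.min(),u.max(),v.min(),v.max(),"c",c.round(4),"len",np.ptp(t).round(4),"mid",(c+e*(t.max()+t.min())/2).round(4),"yaw",np.degrees(np.arctan2(e[1],e[0])).round(2),rc)
k=p.max(2)[95:230,261];print(k)
print(p[95:230:3,261])
E
```

```text
green 2102 251 271 110 218 c [0.4954 0.1725] len 0.1365 mid [0.4978 0.1743] yaw 36.32 ((497.9095458984375, 174.09713745117188), (136.4653778076172, 25.68292808532715), 36.04389953613281)
[128 127 127 127 118  89  40  18  15  22  17  14  16  14  12  23  42  50
  47  49  47  49  45  48  48  47  48  66 103  95  63  48  47  47  48  46
  48  49  46  45  48  48  45  47  48  46  45  46  43  45  45  46  44  45
  45  47  45  43  46  45  49  44  45  47  46  45  45  44  44  47  45  44
  43  46  43  42  45  41  45  45  43  43  46  43  45  44  42  43  41  43
  45  43  46  41  41  44  43  42  43  42  44  42  41  41  41  41  41  43
  50  75  90  74  50  42  43  40  41  39  42  41  42  38  33  24  15  15
  15  18  17  17  18  16  17  34  77]
[[128 116 115]
 [127 117 114]
 [ 40  35  34]
 [ 20  21  22]
 [ 16  16  15]
 [  8  23  12]
 [  1  47  20]
 [  6  49  21]
 [  3  48  21]
 [ 50  66  51]
 [ 41  63  44]
 [  2  47  21]
 [  8  48  22]
 [  0  45  18]
 [  3  45  17]
 [  2  46  19]
 [  0  43  14]
 [  3  46  19]
 [  2  45  21]
 [  2  43  18]
 [  7  49  22]
 [  4  47  18]
 [  2  45  17]
 [  4  47  18]
 [  1  43  16]
 [  1  42  18]
 [  2  45  21]
 [  1  43  15]
 [  1  45  17]
 [  1  43  19]
 [  3  45  20]
 [  0  41  14]
 [  2  43  20]
 [  0  42  18]
 [  0  41  18]
 [  0  41  15]
 [ 26  50  28]
 [ 61  74  59]
 [  4  43  18]
 [  0  39  14]
 [  2  42  18]
 [  9  24  12]
 [ 15  12  14]
 [ 15  17  16]
 [ 13  17  16]]
```

Call:
drive_tool([
  [[0,-0.001,0.005,-0.006,0,0,0.0854],[0.025,0,0,0,0,0,0.0854],[0.025,0,0,0,0,0,0.0854],[0.025,0,0,0,0,0,0.0854],[0.025,0,0,0,0,0,0.0854],[0.025,0,0,0,0,0,0.0854],[0.025,0,0,0,0,0,0.0854],[0.025,0,0,0,0,0,0.0854],[0.015,0,0,0,0,0,0.0854],[0,0,0,0,0,0,0.0854],[0,0,0,0,0,0,0.0854]],
])

```text
time_s: 4.15
tcp_pos: [0.4982, 0.1753, 0.0178]
tool_rot: [-99.3, 90.0, 27.2]
wrist_force: [-1.0, 0.2, -0.4]
gripper_width: 0.0854
```

```bash
python3 -c "
from h import *
go([.498,.1745,.003],-53.8)
"
```

```text
t 4.15 tcp [0.4982 0.1753 0.0178] F [-1.04  0.15 -0.41] w 0.0854 q [-32.  26.   7. 120.  -5.  35. 105.] zyaw 126.5
shift mm [14.8  0.7 -0.5] turn rad [-3.1364e+00 -1.2000e-03 -2.0000e-04]
shift mm [14.8  0.7 -0.5] turn rad [ 0.0052 -0.0001  0.0008]
```

Go down the last 15 mm, then close at 40 N.

Call:
drive_tool([
  [[0.008,0.001,0,0.004,0,0,0.0854],[0.007,0,0,0,0,0,0.0854],[0,0,0,0,0,0,0.0854],[0,0,0,0,0,0,0.015],[0,0,0,0,0,0,0.015],[0,0,0,0,0,0,0.015],[0,0,0,0,0,0,0.015],[0,0,0,0,0,0,0.015],[0,0,0,0,0,0,0.015],[0,0,0,0,0,0,0.015]],
], newtons=40)

```text
time_s: 5.4
tcp_pos: [0.497, 0.1745, 0.0022]
tool_rot: [-105.1, 90.0, 21.1]
wrist_force: [-0.0, -0.6, 3.3]
gripper_width: 0.0153
```

```bash
python3 -c "
from h import *
wrist('w2'); go([.497,.1745,.15],-53.7)
"
```

```text
t 5.45 tcp [0.4971 0.1745 0.0022] F [-0.95  0.1   3.67] w 0.0149 q [-32.  27.   7. 120.  -6.  33. 105.] zyaw 126.28
shift mm [-147.8    0.     0. ] turn rad [3.1412e+00 2.0000e-04 1.0000e-04]
shift mm [-147.8    0.     0. ] turn rad [-0.0004 -0.0001  0.0001]
```

View pics/w2.png

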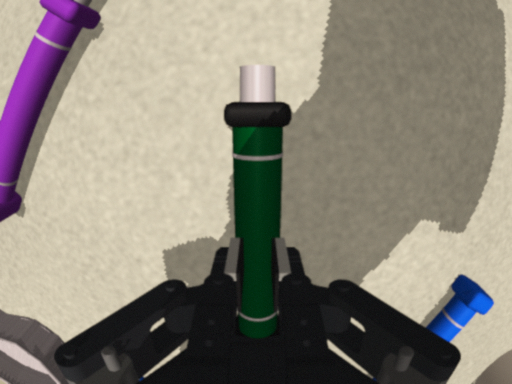

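The wrist view shows the jaws round the barrel at (258,255), but the width reads 15 mm instead of 26 mm. I'll close further and see where they stop.

Call:
drive_tool([
  [[0,0,0,0,0,0,0.01],[0,0,0,0,0,0,0.01],[0,0,0,0,0,0,0.01]],
])

```text
time_s: 5.82
tcp_pos: [0.4973, 0.1746, 0.003]
tool_rot: [-87.1, 90.0, 39.2]
wrist_force: [-6.1, -0.7, 23.3]
gripper_width: 0.0103
```

```bash
python3 - <<'E'
from h import *
s=manip.get_state();print(s['gripper_width'],s['wrist_force'],s['wrist_torque'])
wrist('w3');f=np.load('pics/w3.npz');d=f['d']
# depth -> height for barrel column and fingers
v,u=np.mgrid[:384,:512];o,r=wray(f,np.c_[u.ravel(),v.ravel()])
K=f['K'];a=np.hypot(u-K[0,2],v-K[1,2])/K[0,0]
P=(o+r*(d/np.cos(a)).reshape(-1,1)).reshape(384,512,3)
M=R.from_euler('xyz',s['tool_rot'],degrees=True).as_matrix();T=(P-s['tcp_pos'])@M*1000
for vv in(140,180,220,245,255,265,275,290,300): print(vv,[(uu,*T[vv,uu].round(0).astype(int).tolist(),int(P[vv,uu,2]*1000)) for uu in(220,228,235,240,258,278,283,290)])
E
```

```text
0.010279975920533346 [-6.13413461 -0.7138944  23.26115473] [-0.43006281  1.27379769  0.02263   ]
140 [(220, 3, 58, -22, 0), (228, 2, 58, -17, 0), (235, -18, 60, -12, 20), (240, -22, 61, -9, 24), (258, -26, 61, 0, 28), (278, -21, 61, 10, 23), (283, 3, 57, 14, 0), (290, 4, 57, 18, 0)]
180 [(220, 3, 33, -23, 0), (228, 3, 33, -18, 0), (235, -19, 40, -12, 21), (240, -23, 41, -9, 25), (258, -26, 42, 0, 28), (278, -20, 40, 10, 23), (283, 2, 34, 15, 0), (290, 2, 34, 19, 1)]
220 [(220, 5, 7, -24, -1), (228, 4, 7, -19, 0), (235, -16, 16, -13, 19), (240, -21, 18, -10, 24), (258, -26, 20, 0, 28), (278, -19, 17, 11, 22), (283, 2, 8, 16, 0), (290, 5, 7, 20, -1)]
245 [(220, 4, -10, -25, 0), (228, 3, -10, -19, 0), (235, -36, 11, -11, 39), (240, -37, 12, -9, 39), (258, -25, 5, 0, 28), (278, -36, 11, 10, 38), (283, 3, -10, 16, 0), (290, 3, -10, 21, 0)]
255 [(220, -39, 7, -19, 41), (228, -39, 7, -15, 41), (235, -46, 11, -11, 48), (240, -45, 10, -8, 47), (258, -26, -1, 0, 28), (278, -45, 11, 9, 48), (283, -40, 8, 12, 43), (290, -38, 7, 16, 41)]
265 [(220, -49, 7, -18, 51), (228, -49, 7, -14, 51), (235, -55, 11, -10, 57), (240, -55, 11, -8, 57), (258, -26, -7, 0, 28), (278, -56, 12, 9, 59), (283, -54, 11, 11, 57), (290, -48, 7, 15, 50)]
275 [(220, -63, 11, -16, 66), (228, -66, 14, -12, 69), (235, -64, 12, -9, 67), (240, -61, 10, -8, 64), (258, -26, -14, 0, 28), (278, -61, 10, 8, 63), (283, -65, 13, 10, 67), (290, -66, 13, 13, 68)]
290 [(220, -74, 11, -15, 76), (228, -74, 12, -11, 77), (235, -74, 12, -9, 77), (240, -68, 7, -7, 70), (258, -25, -25, 0, 27), (278, -75, 12, 8, 77), (283, -75, 13, 9, 78), (290, -75, 12, 12, 78)]
300 [(220, -81, 13, -14, 84), (228, -81, 13, -11, 84), (235, -81, 12, -8, 83), (240, -68, 2, -7, 71), (258, -26, -32, 0, 29), (278, -81, 12, 7, 83), (283, -81, 12, 9, 83), (290, -81, 13, 11, 84)]
```

```bash
python3 - <<'E'
from h import *
s=manip.get_state()
for n in('w2','w3'):
    f=np.load(f'pics/{n}.npz');d=f['d']
    v,u=np.mgrid[:384,:512];o,r=wray(f,np.c_[u.ravel(),v.ravel()])
    K=f['K'];a=np.hypot(u-K[0,2],v-K[1,2])/K[0,0]
    P=(o+r*(d/np.cos(a)).reshape(-1,1)).reshape(384,512,3)
    M=R.from_euler('xyz',s['tool_rot'],degrees=True).as_matrix();T=(P-s['tcp_pos'])@M*1000
    for vv in range(226,258,3): print(n,vv,[(uu,*T[vv,uu].round(0).astype(int).tolist()) for uu in(224,228,231,234,237,240,243)])
p=np.load('pics/w3.npz')['p'][200:320,190:330];cv2.imwrite('pics/w3c.png',np.clip(cv2.resize(p,None,fx=4.5,fy=4.5,interpolation=cv2.INTER_CUBIC)[:,:,::-1].astype(float)*1.6,0,255).astype(np.uint8))
E
```

```text
w2 226 [(224, 3, 4, -21), (228, 4, 4, -19), (231, 3, 5, -17), (234, 4, 4, -15), (237, -19, 15, -11), (240, -22, 16, -9), (243, -24, 17, -8)]
w2 229 [(224, 3, 2, -21), (228, 4, 2, -19), (231, 3, 2, -17), (234, 4, 2, -15), (237, -18, 12, -11), (240, -22, 14, -9), (243, -24, 15, -8)]
w2 232 [(224, 4, 0, -21), (228, 4, 0, -19), (231, 4, 0, -17), (234, 4, 0, -15), (237, -20, 11, -11), (240, -21, 12, -10), (243, -22, 12, -8)]
w2 235 [(224, 3, -2, -21), (228, 4, -2, -19), (231, 4, -2, -17), (234, 3, -2, -15), (237, -19, 9, -11), (240, -165, 81, 0), (243, -23, 11, -8)]
w2 238 [(224, 2, -3, -21), (228, 3, -4, -19), (231, -27, 11, -14), (234, -27, 11, -12), (237, -27, 11, -11), (240, -27, 11, -9), (243, -25, 10, -8)]
w2 241 [(224, 4, -7, -22), (228, 4, -7, -19), (231, -31, 11, -14), (234, -30, 11, -12), (237, -32, 12, -11), (240, -31, 11, -9), (243, -25, 9, -8)]
w2 244 [(224, 3, -8, -22), (228, 4, -9, -19), (231, -34, 12, -13), (234, -34, 11, -12), (237, -34, 11, -10), (240, -34, 11, -9), (243, -27, 8, -8)]
w2 247 [(224, -30, 7, -18), (228, -29, 7, -16), (231, -37, 11, -13), (234, -37, 11, -12
[... 1425 characters left out ...]
(231, 4, -9, -17), (234, -35, 11, -12), (237, -35, 11, -10), (240, -35, 11, -9), (243, -34, 11, -7)]
w3 247 [(224, 3, -12, -22), (228, -31, 7, -15), (231, -31, 7, -14), (234, -38, 11, -12), (237, -39, 11, -10), (240, -37, 11, -9), (243, -38, 11, -7)]
w3 250 [(224, -34, 7, -17), (228, -34, 7, -15), (231, -34, 7, -14), (234, -41, 11, -12), (237, -42, 12, -10), (240, -41, 11, -9), (243, -41, 11, -7)]
w3 253 [(224, -37, 7, -17), (228, -36, 7, -15), (231, -37, 7, -13), (234, -43, 11, -11), (237, -44, 11, -10), (240, -44, 11, -8), (243, -43, 11, -7)]
w3 256 [(224, -41, 8, -17), (228, -39, 6, -15), (231, -40, 7, -13), (234, -47, 11, -11), (237, -46, 11, -10), (240, -46, 11, -8), (243, -45, 10, -7)]
```

View pics/w3c.png

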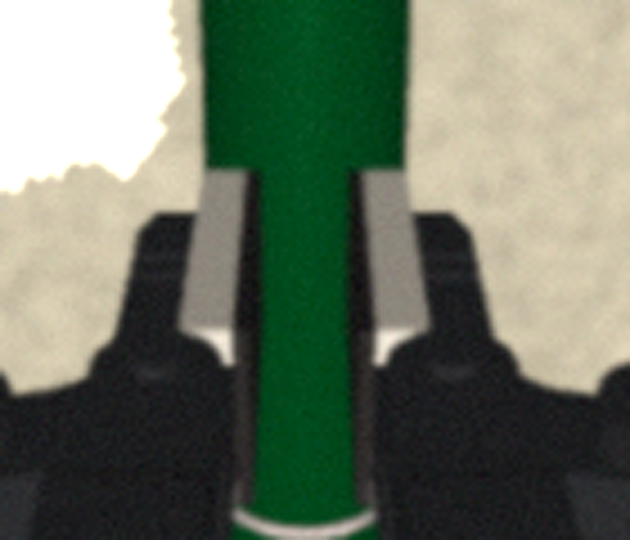

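```bash
python3 - <<'E'
from h import *
f=np.load('pics/w1.npz');d=f['d'];K=f['K']
c=optics.camera_params('wrist')['mount']
v,u=np.mgrid[:384,:512]
a=np.stack([(u-K[0,2])/K[0,0],(v-K[1,2])/K[1,1]],-1);r=np.linalg.norm(a,axis=-1);k=np.sinc(r/np.pi)
D=np.stack([a[...,0]*k,-a[...,1]*k,-np.cos(r)],-1)*(d/np.cos(r))[...,None]
T=(D@c[:3,:3].T+c[:3,3])*1000
for n in('w1','w2','w3'):
    d=np.load(f'pics/{n}.npz')['d'];T=((D/np.where(f['d']>0,f['d'],1)[...,None]*d[...,None])@c[:3,:3].T+c[:3,3])*1000
    m=(np.abs(T[...,2])<60)&(np.abs(T[...,1])<13)&(T[...,0]>-70)&(T[...,0]<(10 if n=='w1' else -30))&(d>0)
    i=np.nonzero(m);o=np.argsort(-T[m][:,0])[:6]; print(n,m.sum(),T[m][o].round(1).tolist(),[(int(i[1][j]),int(i[0][j])) for j in o])
E
```

```text
w1 3237 [[-35.9, -1.0, 42.6], [-36.0, 2.7, 42.7], [-36.1, 3.9, -43.5], [-36.1, 0.9, 42.9], [-36.2, -3.4, -43.3], [-36.4, -1.4, 42.6]] [(339, 264), (340, 258), (174, 256), (340, 261), (176, 268), (339, 265)]
w2 3044 [[-30.0, 3.2, 6.9], [-30.0, 11.5, 8.7], [-30.0, 11.5, -8.7], [-30.0, 10.9, -9.2], [-30.1, 6.7, -16.1], [-30.1, -1.7, -7.9]] [(271, 253), (275, 239), (241, 239), (240, 240), (227, 247), (243, 261)]
w3 3012 [[-30.2, 10.9, 10.3], [-30.2, 11.0, 5.2], [-30.2, 6.2, -16.1], [-30.3, 6.8, -15.0], [-30.3, 11.0, -8.2], [-30.3, 11.0, -9.7]] [(278, 240), (268, 240), (227, 248), (229, 247), (242, 240), (239, 240)]
```

The wrist depth shows the fingertips really end about 36 mm behind the reported TCP when open, and about 25 mm behind it near closed. The pads therefore came down on top of the barrel. I'll open, check whether the barrel moved, and go about 23 mm lower while watching the force.

Call:
drive_tool([
  [[0,0,0,0,0,0,0.0854],[0,0,0,0,0,0,0.0854],[0,0,0,0,0,0,0.0854],[0,0,0,0,0,0,0.0854],[0,0,0,0,0,0,0.0854],[0,0,0,0,0,0,0.0854]],
])

```text
time_s: 6.62
tcp_pos: [0.497, 0.1744, 0.0021]
tool_rot: [109.1, 90.0, -124.6]
wrist_force: [0.1, -0.1, 0.6]
gripper_width: 0.0853
```

```bash
cat >> h.py <<'E'
def barrel(n,z,box=(0,384,200,320),far=.0):
    f=np.load(f'pics/{n}.npz');p=f['p'].astype(int);r,g,b=p[...,0],p[...,1],p[...,2]
    m=np.zeros(r.shape,bool);m[box[0]:box[1],box[2]:box[3]]=1
    k=(g>r+8)&(g>b+5)&m; v,u=np.nonzero(k)
    P=wplane(f,np.c_[u,v],z)[:,:2]*1000; rc=cv2.minAreaRect(P.astype(np.float32)); print(n,k.sum(),rc); return rc
E
python3 - <<'E'
from h import *
go([.497,.1745,-.020],-53.7); wrist('w4'); barrel('w4',.02)
f=np.load('pics/w4.npz')
p=f['p'].astype(int);g=(p[...,1]>p[...,0]+8)&(p[...,1]>p[...,2]+5);g[:,:200]=0;g[:,320:]=0
for v in(140,180,220,260,300):
    u=np.nonzero(g[v])[0]; P=wplane(f,[[(u.min()+u.max())/2,v]],.022)[0]; print(v,u.min(),u.max(),P.round(4), (np.array([np.cos(np.radians(126.3)),np.sin(np.radians(126.3))])@(P[:2]-manip.get_state()['tcp_pos'][:2])*1000).round(1))
E
```

```text
t 6.62 tcp [0.497  0.1744 0.0021] F [ 0.09 -0.08  0.57] w 0.0853 q [-32.  27.   7. 120.  -6.  33. 105.] zyaw 126.28
shift mm [22.1 -0.1  0.1] turn rad [ 3.1412e+00 -1.0000e-04  0.0000e+00]
shift mm [22.1 -0.1  0.1] turn rad [-0.0004 -0.     -0.0001]
w4 8974 ((499.6565856933594, 175.67315673828125), (140.65516662597656, 25.451717376708984), 36.37532043457031)
140 233 281 [0.4485 0.1382 0.022 ] -0.5
180 234 280 [0.4651 0.1504 0.022 ] -0.5
220 235 279 [0.483  0.1635 0.022 ] -0.5
260 236 278 [0.5031 0.1783 0.022 ] -0.5
300 238 276 [0.5268 0.1957 0.022 ] -0.6
```

Call:
drive_tool([
  [[0.006,0,0,0,0,0,0.0854],[0.006,0,0,0,0,0,0.0854],[0.005,0,0,0,0,0,0.0854],[0.005,0,0,0,0,0,0.0854],[0,0,0,0,0,0,0.0854]],
], newtons=40)

```text
time_s: 7.3
tcp_pos: [0.4967, 0.1743, -0.0204]
tool_rot: [81.5, 90.0, -152.2]
wrist_force: [-0.6, -0.2, -0.7]
gripper_width: 0.0852
```

Call:
drive_tool([
  [[0,0,0,0,0,0,0.015],[0,0,0,0,0,0,0.015],[0,0,0,0,0,0,0.015],[0,0,0,0,0,0,0.015],[0,0,0,0,0,0,0.015],[0,0,0,0,0,0,0.015]],
], newtons=40)

```text
time_s: 8.05
tcp_pos: [0.4971, 0.1745, -0.0196]
tool_rot: [-93.5, 90.0, 32.8]
wrist_force: [-1.3, -0.5, 5.9]
gripper_width: 0.0249
```

Now it holds at 25 mm. Lift.

Call:
drive_tool([
  [[-0.01,0,0,0,0,0,0.015],[-0.02,0,0,0,0,0,0.015],[-0.02,0,0,0,0,0,0.015],[-0.02,0,0,0,0,0,0.015],[-0.02,0,0,0,0,0,0.015],[-0.02,0,0,0,0,0,0.015],[-0.02,0,0,0,0,0,0.015],[-0.02,0,0,0,0,0,0.015],[-0.01,0,0,0,0,0,0.015],[0,0,0,0,0,0,0.015],[0,0,0,0,0,0,0.015]],
])

```text
time_s: 9.43
tcp_pos: [0.4966, 0.1743, 0.1395]
tool_rot: [81.1, 89.9, -152.7]
wrist_force: [0.4, -0.8, -1.2]
gripper_width: 0.0244
```

```bash
python3 - <<'E'
from h import *
go([.514,-.241,.14],159+90); wrist('w5')
f=np.load('pics/w5.npz');s=manip.get_state()
p=f['p'].astype(int);g=(p[...,1]>p[...,0]+8)&(p[...,1]>p[...,2]+5);g[:,:200]=0;g[:,320:]=0
r=np.nonzero(g.any(1))[0];print(r.min(),r.max())
d=f['d'];K=f['K'];c=optics.camera_params('wrist')['mount']
for v in range(130,330,15):
    u=np.nonzero(g[v])[0]
    if len(u)<5: continue
    uu=int(round((u.min()+u.max())/2)); o,D=wray(f,[[uu,v]]); M=R.from_euler('xyz',s['tool_rot'],degrees=True).as_matrix()
    a=np.hypot(uu-K[0,2],v-K[1,2])/K[0,0]; P=o+D[0]*d[v,uu]/np.cos(a)
    print(v,u.min(),u.max(),((P-s['tcp_pos'])@M*1000).round(1),P.round(4))
E
```

```text
t 9.43 tcp [0.4966 0.1743 0.1395] F [ 0.35 -0.81 -1.24] w 0.0244 q [-34.  15.   9. 115.  -3.  50. 103.] zyaw 126.28
shift mm [-3.000e-01  2.317e+02 -3.451e+02] turn rad [-2.1419e+00  1.1000e-03 -4.0000e-04]
shift mm [-3.000e-01  2.317e+02 -3.451e+02] turn rad [ 9.997e-01 -3.000e-04 -1.000e-03]
131 339
145 229 285 [-49.   62.5  -0.5] [0.4464 0.1369 0.1884]
160 230 285 [-48.2  56.3  -0.1] [0.4513 0.141  0.1876]
175 230 285 [-48.7  50.1  -0.1] [0.4562 0.1446 0.1881]
190 231 284 [-48.   43.4  -0. ] [0.4616 0.1486 0.1874]
205 230 284 [-48.4  36.9  -0.5] [0.4671 0.1521 0.1878]
220 231 283 [-48.   29.8  -0.5] [0.4728 0.1563 0.1874]
235 231 283 [-47.5  22.3  -0.5] [0.4789 0.1607 0.1869]
250 232 282 [-49.8  16.   -0.5] [0.484  0.1645 0.1892]
265 233 281 [-47.2   6.4  -0.5] [0.4917 0.1701 0.1866]
280 233 281 [-48.5  -1.4  -0.5] [0.498  0.1747 0.1879]
295 234 280 [-48.5 -10.5  -0.5] [0.5054 0.1801 0.1879]
310 236 279 [-47.9 -21.    0. ] [0.5135 0.1867 0.1873]
325 236 278 [-48.  -31.7  -0.5] [0.5225 0.1927 0.1874]
```

View pics/w5.png

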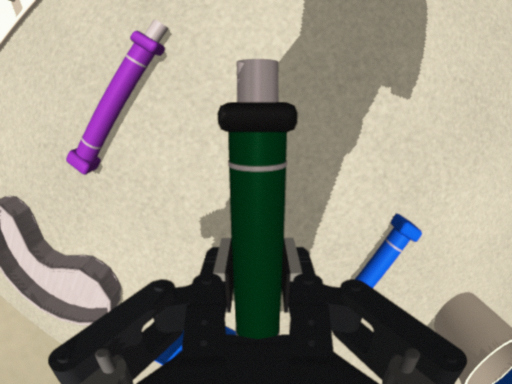

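The handle is held level: barrel top at tool x -48.3, so its axis is at -35.3, as expected. Now the stand pose from the two fixed views.

```bash
python3 - <<'E'
from h import *
for n,wb,cent in(("top",(295,190,355,275),(327,225)),("scene",(160,180,220,255),(195,225))):
    f=np.load(f"pics/{n}0.npz");p=f['p'].astype(int);W=cloud(n,f['d'])
    m=np.zeros(p.shape[:2],bool);m[wb[1]:wb[3],wb[0]:wb[2]]=1
    br=p.min(2); bg=np.median(br[m]) if 0 else np.percentile(br[m],30); hi=np.percentile(br[m],90); th=(bg+hi)/2
    k=m&(br>th)&(np.abs(W[...,2]-.012)<.008)
    v,u=np.nonzero(k); h=cv2.convexHull(np.c_[u,v].astype(np.float32))[:,0]
    P=onplane(n,h,.012)[:,:2]*1000; rc=cv2.minAreaRect(P.astype(np.float32)); print(n,th,k.sum(),rc)
    z=W[...,2]; s=m&(z>.05)&(z<.07); 
    # white saddles points
    Q=W[s&(p[...,0]-p[...,1]<40)]; print("saddle pts",len(Q))
    c=np.array(rc[0])/1000; a=np.radians(159.5); e=np.array([np.cos(a),np.sin(a)]); t=(Q[:,:2]-c)@e
    for lo,hi_ in((-.13,-.075),(-.04,.0)):
        q=Q[(t>lo)&(t<hi_)]; 
        if len(q): print(len(q),q.mean(0).round(4))
E
```

```text
top 128.0 1101 ((463.230224609375, -221.5322265625), (81.90606689453125, 258.0082702636719), 69.22959899902344)
saddle pts 116
53 [ 0.5536 -0.2567  0.059 ]
53 [ 0.4753 -0.2262  0.0591]
scene 161.0 735 ((462.95343017578125, -221.40438842773438), (84.17457580566406, 256.5848083496094), 69.35409545898438)
saddle pts 148
64 [ 0.553  -0.2569  0.0578]
55 [ 0.4742 -0.2282  0.0591]
```

Call:
drive_tool([
  [[0,0.019,-0.028,0,0,0,0.015],[0,0.019,-0.028,0,0,0,0.015],[0,0.019,-0.028,0,0,0,0.015],[0,0.019,-0.028,0,0,0,0.015],[0,0.019,-0.028,0,0,0,0.015],[0,0.019,-0.028,0,0,0,0.015],[0,0.019,-0.028,0,0,0,0.015],[0,0.019,-0.028,0,0,0,0.015],[0,0.019,-0.028,0,0,0,0.015],[0,0,0,0,0,0,0.015]],
])

```text
time_s: 10.72
tcp_pos: [0.5076, -0.1325, 0.1395]
tool_rot: [93.5, 89.9, -140.5]
wrist_force: [-0.0, 0.1, -2.0]
gripper_width: 0.0246
```

Call:
drive_tool([
  [[0,0,0,0.142,0,0,0.015],[0,0,0,0.142,0,0,0.015],[0,0,0,0.142,0,0,0.015],[0,0,0,0.142,0,0,0.015],[0,0,0,0.142,0,0,0.015],[0,0,0,0.142,0,0,0.015],[0,0,0,0.142,0,0,0.015],[0,0,0,0,0,0,0.015],[0,0,0,0,0,0,0.015]],
])

```text
time_s: 11.85
tcp_pos: [0.5082, -0.1294, 0.1399]
tool_rot: [110.4, 90.0, 180.0]
wrist_force: [0.4, -0.0, -1.5]
gripper_width: 0.0247
```

```bash
python3 - <<'E'
from h import *
go([.514,-.241,.14],159.5+90); wrist('w6')
E
```

```text
t 11.85 tcp [ 0.5082 -0.1294  0.1399] F [ 0.37 -0.01 -1.47] w 0.0247 q [-17.  16.  29. 116. -10.  50.  87.] zyaw 69.55
shift mm [-1.000e-01 -4.450e+01 -1.026e+02] turn rad [-3.1407e+00  7.0000e-04 -3.0000e-04]
shift mm [-1.000e-01 -4.450e+01 -1.026e+02] turn rad [ 0.0009 -0.0002 -0.0005]
```

View pics/w6.png

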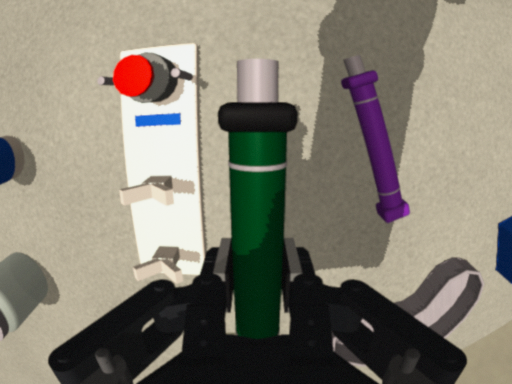

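The wrist view shows the plate from (122,48) to (205,275), the red cap at (133,76), and saddles at (148,188) and (158,262). The handle is parallel to the stand, and blue, purple and the dish are untouched. Cross-check the stand in this view.

```bash
python3 - <<'E'
from h import *
f=np.load('pics/w6.npz');p=f['p'].astype(int);r,g,b=p[...,0],p[...,1],p[...,2]
m=(r>g+80)&(r>b+80);v,u=np.nonzero(m);print("red",m.sum(),u.mean(),v.mean(),wplane(f,[[u.mean(),v.mean()]],.073).round(4))
k=np.zeros(r.shape,bool);k[35:280,100:212]=p.min(2)[35:280,100:212]>205
v,u=np.nonzero(k);P=wplane(f,np.c_[u,v],.012)[:,:2]*1000;rc=cv2.minAreaRect(P.astype(np.float32));print("plate",k.sum(),rc)
from h import *
d=f['d'];vv,uu=np.mgrid[:384,:512];a=np.hypot(uu-f['K'][0,2],vv-f['K'][1,2])/f['K'][0,0]
o,D=wray(f,np.c_[uu.ravel(),vv.ravel()]);W=(o+D*(d/np.cos(a)).reshape(-1,1)).reshape(384,512,3)
for y0,y1 in((170,212),(240,290)):
    s=np.zeros(r.shape,bool);s[y0:y1,115:200]=1;s&=(W[...,2]>.055)&(W[...,2]<.07);Q=W[s];print("saddle",len(Q),Q.mean(0).round(4),np.median(Q,0).round(4),Q[:,2].max())
# handle green end in tool frame at barrel top
gm=(g>r+8)&(g>b+5);gm[:,:230]=0;gm[:,290:]=0;c=gm[:,245:270].sum(1);rr=np.nonzero(c>12)[0].min()
s=manip.get_state();M=R.from_euler('xyz',s['tool_rot'],degrees=True).as_matrix()
bl=(p.max(2)<45)[:,258];q=np.nonzero(bl[80:150])[0]+80
for nm,row,h in(("green end",rr-.5,-48.3),("black front",q.min()-.5,-51.3)):
    o,D=wray(f,[[258,row]]);D=D[0]@M;O=(o-s['tcp_pos'])@M;t=(h/1000-O[0])/D[0];print(nm,row,((O+t*D)*1000).round(1))
E
```

```text
red 1333 132.24606151537884 75.2933233308327 [[ 0.3745 -0.1879  0.073 ]]
plate 10183 ((466.1534729003906, -222.92466735839844), (80.88729858398438, 263.8685302734375), 69.24934387207031)
saddle 530 [ 0.4745 -0.226   0.061 ] [ 0.4744 -0.2363  0.0614] 0.06696913396935372
saddle 420 [ 0.5525 -0.2552  0.0609] [ 0.5529 -0.2658  0.061 ] 0.06677428835258459
green end 130.5 [-48.3  68.    0.2]
black front 102.5 [-51.3  79.2   0.1]
```

All views agree: seat at about (0.514, -0.241), yaw 159.3. Move above it.

Call:
drive_tool([
  [[0,-0.0115,-0.0256,0.004,0,0,0.015],[0,-0.0115,-0.0256,0,0,0,0.015],[0,-0.0115,-0.0256,0,0,0,0.015],[0,-0.0115,-0.0256,0,0,0,0.015],[0.02,0,0,0,0,0,0.015],[0.02,0,0,0,0,0,0.015],[0.01,0,0,0,0,0,0.015],[0,0,0,0,0,0,0.015],[0,0,0,0,0,0,0.015]],
])

```text
time_s: 13.02
tcp_pos: [0.5151, -0.2421, 0.0908]
tool_rot: [-87.0, 90.0, -17.9]
wrist_force: [-0.5, 0.3, -1.9]
gripper_width: 0.0244
```

```bash
python3 - <<'E'
from h import *
go([.5154,-.2414,.028],159.3+90); wrist('w7')
f=np.load('pics/w7.npz');p=f['p'].astype(int);r,g,b=p[...,0],p[...,1],p[...,2]
m=(r>g+80)&(r>b+80);v,u=np.nonzero(m);print("red",m.sum(),u.mean(),v.mean(),wplane(f,[[u.mean(),v.mean()]],.075).round(4))
E
```

```text
t 13.03 tcp [ 0.5151 -0.2421  0.0908] F [-0.45  0.3  -1.91] w 0.0244 q [ -4.  24.  29. 113. -16.  46. 103.] zyaw 69.12
shift mm [62.8  0.1  0.8] turn rad [ 3.1384e+00  1.2000e-03 -1.0000e-04]
shift mm [62.8  0.1  0.8] turn rad [-0.0032  0.      0.0008]
red 686 257.0743440233236 6.615160349854228 [[ 0.3854 -0.1929  0.075 ]]
```

View pics/w7.png

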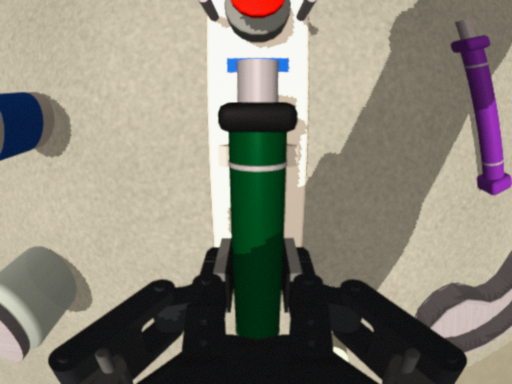

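The handle (col 258) is centred over the plate (cols 207–308), with the neck towards the cap at (258,5). Before opening I check the clearance to the jar at lower left.

```bash
python3 - <<'E'
from h import *
for n in("top","scene"):
    W=cloud(n,np.load(f"pics/{n}0.npz")['d']).reshape(-1,3)
    q=W[(W[:,2]>.09)&(W[:,2]<.2)&(W[:,0]>.3)&(W[:,0]<.8)&(W[:,1]<-.26)&(W[:,1]>-.7)]
    k=np.round(q[:,0],2); 
    for lo,hi in((.3,.47),(.47,.7)):
        a=q[(q[:,0]>lo)&(q[:,0]<hi)]
        if len(a): print(n,len(a),a.min(0).round(3),a.max(0).round(3))
E
```

```text
top 247 [ 0.331 -0.459  0.091] [ 0.389 -0.401  0.167]
top 516 [ 0.487 -0.569  0.09 ] [ 0.571 -0.487  0.128]
scene 278 [ 0.337 -0.462  0.09 ] [ 0.39  -0.404  0.166]
scene 602 [ 0.488 -0.575  0.09 ] [ 0.571 -0.487  0.129]
```

Call:
drive_tool([
  [[0.01,0,0.001,-0.003,0,0,0.015],[0.01,0,0,0,0,0,0.015],[0.01,0,0,0,0,0,0.015],[0.01,0,0,0,0,0,0.015],[0.008,0,0,0,0,0,0.015],[0.006,0,0,0,0,0,0.015],[0,0,0,0,0,0,0.015],[0,0,0,0,0,0,0.015]],
])

```text
time_s: 14.08
tcp_pos: [0.5153, -0.2412, 0.0364]
tool_rot: [-96.1, 90.0, -26.8]
wrist_force: [0.1, -0.8, -1.0]
gripper_width: 0.0244
```

Jar and bottle are more than 0.15 m away. Lower the last 8.5 mm slowly and watch for contact.

Call:
drive_tool([
  [[0.003,0,0,0,0,0,0.015],[0.002,0,0,0,0,0,0.015],[0.002,0,0,0,0,0,0.015],[0,0,0,0,0,0,0.015],[0,0,0,0,0,0,0.015]],
])

```text
time_s: 14.7
tcp_pos: [0.5151, -0.2411, 0.0292]
tool_rot: [-158.7, 90.0, -89.4]
wrist_force: [0.2, -0.3, -2.0]
gripper_width: 0.0242
```

Call:
drive_tool([
  [[0.001,0,0,0,0,0,0.015],[0,0,0,0,0,0,0.015]],
])

```text
time_s: 14.95
tcp_pos: [0.5152, -0.2411, 0.0282]
tool_rot: [-124.5, 90.0, -55.2]
wrist_force: [0.2, -0.8, -0.7]
gripper_width: 0.0245
```

Call:
drive_tool([
  [[0.001,0,0,0,0,0,0.015],[0,0,0,0,0,0,0.015],[0,0,0,0,0,0,0.015]],
])

```text
time_s: 15.32
tcp_pos: [0.5152, -0.2415, 0.0277]
tool_rot: [-99.6, 90.0, -30.3]
wrist_force: [-2.2, -1.3, 9.4]
gripper_width: 0.0248
```

Contact, 9 N. The handle is seated at the expected height, so release.

Call:
drive_tool([
  [[0,0,0,0,0,0,0.03],[0,0,0,0,0,0,0.04],[0,0,0,0,0,0,0.06],[0,0,0,0,0,0,0.0854],[0,0,0,0,0,0,0.0854],[0,0,0,0,0,0,0.0854],[0,0,0,0,0,0,0.0854]],
])

```text
time_s: 16.2
tcp_pos: [0.5151, -0.241, 0.0271]
tool_rot: [153.7, 90.0, -137.1]
wrist_force: [0.1, -0.3, -0.8]
gripper_width: 0.0856
```

Call:
drive_tool([
  [[-0.01,0,0,0,0,0,0.0854],[-0.02,0,0,0,0,0,0.0854],[-0.025,0,0,0,0,0,0.0854],[-0.025,0,0,0,0,0,0.0854],[-0.025,0,0,0,0,0,0.0854],[-0.025,0,0,0,0,0,0.0854],[0,0,0,0,0,0,0.0],[0,0,0,0,0,0,0.0],[0,0,0,0,0,0,0.0],[0,0,0,0,0,0,0.0],[0,0,0,0,0,0,0.0],[0,0,0,0,0,0,0.0]],
])

```text
time_s: 17.7
tcp_pos: [0.5151, -0.241, 0.157]
tool_rot: [119.2, 90.0, -171.6]
wrist_force: [-0.6, 0.3, 0.4]
gripper_width: 0.0
```

```bash
python3 - <<'E'
from h import *
go([.3743,-.1877,.10],159.3+90); wrist('w8')
f=np.load('pics/w8.npz');p=f['p'].astype(int);r,g,b=p[...,0],p[...,1],p[...,2]
s=manip.get_state();M=R.from_euler('xyz',s['tool_rot'],degrees=True).as_matrix()
d=f['d'];vv,uu=np.mgrid[:384,:512];a=np.hypot(uu-f['K'][0,2],vv-f['K'][1,2])/f['K'][0,0]
o,D=wray(f,np.c_[uu.ravel(),vv.ravel()]);W=(o+D*(d/np.cos(a)).reshape(-1,1)).reshape(384,512,3)
T=((W-s['tcp_pos'])@M)*1000
gm=(g>r+8)&(g>b+5)&(W[...,2]>.05); print("green",gm.sum())
v,u=np.nonzero(gm);Wg=wplane(f,np.c_[u,v],.070)[:,:2];ax=np.array([np.cos(np.radians(159.3)),np.sin(np.radians(159.3))]);n=np.array([-ax[1],ax[0]]);q=Wg-[.5143,-.241]
print("along",(q@ax).min(),(q@ax).max(),"lat",np.percentile(q@n,[1,50,99]).round(4))
for t0 in(-.06,-.03,0,.03,.06):
    k=np.abs(q@ax-t0)<.003;kk=np.nonzero(gm.ravel())[0][k];
    if k.sum()>5: print(t0,"lat mid",((q[k]@n).min()+(q[k]@n).max())/2,"ztop",np.percentile(W.reshape(-1,3)[kk,2],90).round(4))
m=(r>g+80)&(r>b+80);v,u=np.nonzero(m);print("red",m.sum(),u.mean(),v.mean(),wplane(f,[[u.mean(),v.mean()]],.075).round(4),np.median(W[m],0))
tip=(np.abs(T[...,2])<40)&(np.abs(T[...,1])<14)&(T[...,0]>-70)&(T[...,0]<20)&(d>0);o=np.argsort(-T[tip][:,0])[:300:40];print("tip",T[tip][o].round(1).tolist())
E
```

```text
t 17.7 tcp [ 0.5151 -0.241   0.157 ] F [-0.56  0.27  0.42] w 0.0 q [ -7.  19.  31. 110. -12.  54. 100.] zyaw 69.26
shift mm [5.700e+01 1.505e+02 1.000e-01] turn rad [ 3.1409e+00 -4.0000e-04  2.0000e-04]
shift mm [5.700e+01 1.505e+02 1.000e-01] turn rad [-0.0006 -0.0001 -0.0002]
green 3295
along -0.04833147969069207 0.06685387576767504 lat [-0.0112  0.0002  0.0124]
-0.03 lat mid 0.00014769282257903055 ztop 0.0762
0 lat mid 0.0005675321126985744 ztop 0.0759
0.03 lat mid 0.000525664257522266 ztop 0.0761
0.06 lat mid 0.000913725243283434 ztop 0.0759
red 1330 256.45112781954884 18.36842105263158 [[ 0.3751 -0.1889  0.075 ]] [ 0.37494313 -0.18878153  0.07427192]
tip [[-27.3, 10.3, -4.0], [-29.4, 11.4, 2.7], [-30.7, 10.3, -2.4], [-31.8, 10.9, -5.9], [-32.5, 10.7, 1.7], [-33.4, 11.2, -4.9], [-34.3, 6.4, 8.3], [-35.1, 10.9, 2.1]]
```

View pics/w8.png

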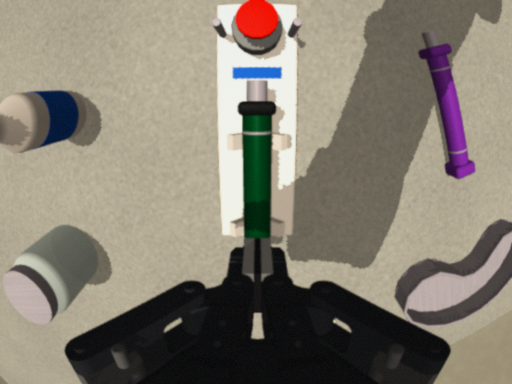

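The placing is good. Barrel top is at 76 mm all along (76.4 expected), lateral error is under 1 mm, and the black ends clear both saddles. Now I move the closed fingers over the cap (257,18), biased a few mm outward because the cap sits at the edge of reach.

Call:
drive_tool([
  [[0,0.02,0,0,0,0,0],[0,0.025,0,0,0,0,0],[0,0.025,0,0,0,0,0],[0,0.025,0,0,0,0,0],[0,0.025,0,0,0,0,0],[0,0.016,0,0,0,0,0],[0,0.01,0,0,0,0,0],[0,0,0,0,0,0,0],[0.02,0,0,0,0,0,0],[0.02,0,0,0,0,0,0],[0.02,0,0,0,0,0,0],[0,0,0,0,0,0,0]],
])

```text
time_s: 19.25
tcp_pos: [0.3783, -0.1895, 0.0962]
tool_rot: [121.4, 89.8, -169.3]
wrist_force: [-1.5, -0.2, 0.7]
gripper_width: 0.0003
```

```bash
python3 - <<'E'
from h import *
go([.3743,-.1877,.05],159.3+90); print(manip.get_state()['tool_rot'])
E
```

```text
t 19.25 tcp [ 0.3783 -0.1895  0.0962] F [-1.48 -0.24  0.66] w 0.0003 q [-11.  10.  32. 130.  -8.  41.  96.] zyaw 69.26
shift mm [46.2  4.3  0.4] turn rad [ 3.1408e+00 -3.6000e-03  2.2000e-03]
shift mm [46.2  4.3  0.4] turn rad [-0.0008 -0.0014 -0.0023]
[ 121.41377474   89.84710128 -169.33127265]
```

Call:
drive_tool([
  [[0.015,0,0,0,0,0,0],[0.015,0,0,0,0,0,0],[0.009,0,0,0,0,0,0],[0,0,0,0,0,0,0],[0,0,0,0,0,0,0]],
])

```text
time_s: 19.88
tcp_pos: [0.379, -0.1895, 0.0587]
tool_rot: [-83.1, 90.0, -13.8]
wrist_force: [0.6, -0.2, 0.5]
gripper_width: 0.0002
```

Call:
drive_tool([
  [[0.002,0,0,0,0,0,0],[0,0,0,0,0,0,0]],
])

```text
time_s: 20.12
tcp_pos: [0.3787, -0.1893, 0.0562]
tool_rot: [-57.0, 90.0, 12.3]
wrist_force: [1.0, -0.1, 0.9]
gripper_width: 0.0003
```

Call:
drive_tool([
  [[0.002,0,0,0,0,0,0],[0,0,0,0,0,0,0]],
])

```text
time_s: 20.38
tcp_pos: [0.3785, -0.1893, 0.054]
tool_rot: [112.1, 90.0, -178.7]
wrist_force: [0.6, -0.0, -0.2]
gripper_width: -0.0001
```

Call:
drive_tool([
  [[0.002,0,0,0,0,0,0],[0,0,0,0,0,0,0]],
])

```text
time_s: 20.62
tcp_pos: [0.3785, -0.1893, 0.052]
tool_rot: [116.2, 90.0, -174.6]
wrist_force: [0.2, -0.0, -0.8]
gripper_width: -0.0002
```

Call:
drive_tool([
  [[0.001,0,0,0,0,0,0],[0,0,0,0,0,0,0]],
])

```text
time_s: 20.88
tcp_pos: [0.3785, -0.1893, 0.0511]
tool_rot: [115.6, 90.0, -175.1]
wrist_force: [-0.2, 0.4, 0.1]
gripper_width: -0.0002
```

Call:
drive_tool([
  [[0.001,0,0,0,0,0,0],[0,0,0,0,0,0,0]],
])

```text
time_s: 21.12
tcp_pos: [0.3786, -0.1894, 0.0501]
tool_rot: [126.8, 90.0, -164.0]
wrist_force: [-0.0, 0.7, 2.2]
gripper_width: -0.0001
```

Call:
drive_tool([
  [[0.001,0,0,0,0,0,0],[0,0,0,0,0,0,0]],
])

```text
time_s: 21.38
tcp_pos: [0.3786, -0.1893, 0.0491]
tool_rot: [-128.1, 90.0, -58.9]
wrist_force: [0.6, 0.0, 3.0]
gripper_width: 0.0001
```

Call:
drive_tool([
  [[0.001,0,0,0,0,0,0],[0,0,0,0,0,0,0]],
])

```text
time_s: 21.62
tcp_pos: [0.3786, -0.1894, 0.0481]
tool_rot: [172.1, 90.0, -118.7]
wrist_force: [-1.2, -0.3, 2.8]
gripper_width: -0.0001
```

Contact came at TCP z ≈ 0.0505, the cap at 75 mm. Half travel is TCP 0.0405, so 7.6 mm more.

Call:
drive_tool([
  [[0.002,0,0,0,0,0,0],[0.002,0,0,0,0,0,0],[0.002,0,0,0,0,0,0],[0.0015,0,0,0,0,0,0],[0,0,0,0,0,0,0],[0,0,0,0,0,0,0],[0,0,0,0,0,0,0]],
])

```text
time_s: 22.5
tcp_pos: [0.3786, -0.1894, 0.0406]
tool_rot: [-165.3, 90.0, -96.0]
wrist_force: [-1.4, 0.4, 6.2]
gripper_width: 0.0002
```

```bash
python3 - <<'E'
from h import *
F=[]
for i in range(4):
    wrist(f'w9'); s=manip.get_state(); F.append([*s['wrist_force'],s['tcp_pos'][2]])
print(np.array(F).round(3))
f=np.load('pics/w9.npz');p=f['p'].astype(int);r,g,b=p[...,0],p[...,1],p[...,2];d=f['d']
vv,uu=np.mgrid[:384,:512];a=np.hypot(uu-f['K'][0,2],vv-f['K'][1,2])/f['K'][0,0]
o,D=wray(f,np.c_[uu.ravel(),vv.ravel()]);W=(o+D*(d/np.cos(a)).reshape(-1,1)).reshape(384,512,3)
m=(r>g+60)&(r>b+60);print("red wrist",m.sum(),np.percentile(W[m][:,2],[10,25,50,75,90]).round(4))
pp=f['p']
for n in("scene","top"):
    P,dd=optics.grab_frame(n);np.savez(f"pics/{n}1.npz",p=P,d=dd);C=cloud(n,dd);q=P.astype(int);k=(q[...,0]>q[...,1]+60)&(q[...,0]>q[...,2]+60)&(np.abs(C[...,0]-.374)<.04)&(np.abs(C[...,1]+.188)<.04)
    print(n,k.sum(),np.percentile(C[k][:,2],[25,50,75,95]).round(4) if k.sum() else '')
    if n=="scene": sc=P[120:280,140:320]
x=cv2.resize(pp,(400,300));y=cv2.resize(sc,(400,300),interpolation=cv2.INTER_CUBIC)
c=cv2.resize(pp[150:300,160:360],(400,300),interpolation=cv2.INTER_CUBIC);t=cv2.resize(np.load('pics/top1.npz')['p'][140:290,150:350],(400,300))
cv2.imwrite('pics/fin.png',np.vstack([np.hstack([x,y]),np.hstack([c,t])])[:,:,::-1])
E
```

```text
[[-1.327 -0.307  5.219  0.041]
 [-1.87   0.037  5.453  0.041]
 [-1.171 -0.268  5.607  0.041]
 [-0.794 -0.369  6.04   0.041]]
red wrist 1843 [0.0626 0.0636 0.0641 0.0646 0.065 ]
scene 16 [0.0615 0.0647 0.0687 0.0783]
top 0
```

View pics/fin.png

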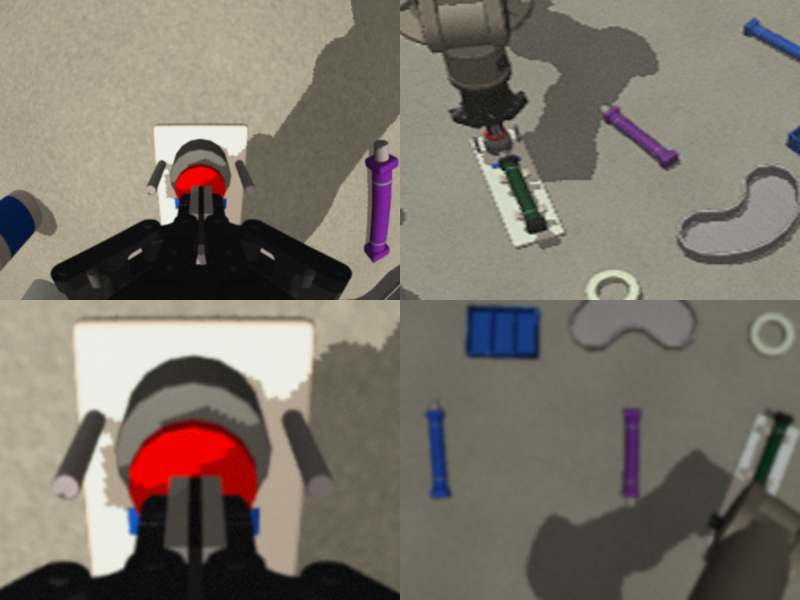

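The cap's median wrist depth fell from 74.3 mm released to 64.1 mm, a travel of 10.2 mm. TCP travel since contact is about 9.9 mm and the force is 5.2–6.2 N, all of which fit half travel. The image shows the handle in both saddles and the bystanders in place. Hand in.

```bash
python3 -c "
from h import *
print(manip.job_done())"
```

```text
the job is handed in; nothing more can be done
None
```

The dark green handle rests in both saddles, and the closed fingers are holding the red plunger about half way down. I handed the job in at roughly 23 s.

- **Placing:** After release, the barrel top read 76 mm at the four visible points checked (76.4 expected). It was within about 1 mm of the centre line, and about 1 mm off centre lengthways. The neck points towards the plunger. The last scene and wrist views still show it seated.
- **Plunger:** The fingers moved about 9.9 mm after touching the cap. The wrist camera shows the cap dropped 10.2 mm, and the upward force was 5.2–6.2 N (6 N expected at half travel). From the fixed cameras, the scene depth read the cap at about 65 mm, but on only 16 pixels, and the arm hid the cap from the top camera. I did not measure the posts directly for comparison.
- **What disagreed:** The fingertips end about 24–25 mm behind the reported TCP when nearly closed, not at it. My first grasp therefore came down on top of the barrel at about 23 N, without visibly shifting it. I opened, went about 22 mm lower and gripped properly.
- **Position along the handle:** The wrist and counter measurements differed by about 3 mm lengthways, so I aimed close to the wrist value.
- **Other items:** The bystanders and look-alikes in the final views look unmoved. The jar, bottle and tip bin were not all in those views, but the jar and bottle measured over 15 cm from the placing position.

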